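# Take the charged battery off its charger

## Robot

A 7-joint arm with a two-finger parallel gripper is mounted at the origin on the work surface. World frame = base frame: x ahead of the robot, y to its left, z up, the work surface at z = 0. Lengths are in m, angles in rad, forces in N, time in s.
With the tool pointing down it reaches from about 0.425 to 0.825 m from the base axis. Payload 3.6 kg.
Tool frame: the origin (TCP) lies on the mounting face of the last link; the fingertips stand 173 mm ahead of it and the grasp point (between the pads) lies 155 mm ahead of it; z points along the fingers, y is the line along which they close (so a half turn about z gives the same grasp; the last joint's range is limited). The gripper opens to 85 mm and grips with 20 to 120 N. Pads are 22 mm wide; open, the fingers measure 114 mm over their backs; the gripper's body (76 mm by 85 mm) begins 54 mm behind the grasp point. The pads swing forward as they close: fully open they stand 13 mm farther back than shut.
Start: joints at [1.117, 0.615, -0.013, 1.423, 0.008, 1.103, -0.04], TCP at [0.269, -0.592, 0.405] pointing down, gripper open.
Joint ranges: [-3.12, 3.12], [-0.3, 2.06], [-1.34, 1.32], [0.26, 2.42], [-1.36, 4.5], [0.01, 1.98], [-2.84, 2.84]. Speed limits (rad/s): [2.79, 2.79, 3.14, 3.14, 3.14, 3.14, 3.14].

## Interface

Orientations are given as a 3x3 rotation matrix whose columns are the frame's x, y, z axes.
In Python, from rig import robot gives the robot as it stands. The module is installed in compiled form; this text tells all that it offers.
- The arm moves only by the tool apply_moves, never from a script. Its argument "commands" is a list of rows, each a list of 7 numbers: the shift along the tool's x, y, z each as a share of 0.05 m, from -1 to 1, then the turn, a rotation vector about the tool's x, y, z each as a share of 0.08 rad, from -1 to 1, then the closure, from 0 (fully open) to 1 (shut). In form: [[dx, dy, dz, rx, ry, rz, fingers], ...]. A call has 1 to 8 rows; each row shifts and turns the commanded pose from where the row before left it, along the tool's axes as they then stand; what a row does not reach is not made up. A row lasts 1/10 s, in which the tool goes at most 50 mm and 8.59 degrees, less where a joint would pass 70% of its speed; a pose out of reach is approached as far as the arm can. A call with a number of a shift or a turn outside -1 to 1 is refused whole. A call with a gripper value outside its range is refused whole. The fingers move at their own pace and stop on an object; "force" is the grip in N (left out, the last holds). Time passes only in rows, so rows that do not move let the fingers close. It gives the time, the measured TCP pose, the force, the opening and the grip force at its end, in the units of the state.
- robot.sense(): the state, without advancing time (a new reading comes with each control period).
- robot.read_camera(name): name is "scene" or "top" or "wrist"; returns (picture, depth): 480x640x3 uint8, red, green, blue; 480x640 float32, m along the optical axis (not along the pixel's ray), 0 where there is no reading.
- robot.camera_params(name): a dict with "intrinsics" (3x3 intrinsics, pixels), "D" ([k1, k2, p1, p2, k3] as OpenCV has them; the pictures are not rectified), "extrinsics" (4x4, takes a point from camera to world coordinates). Camera axes: x right, y down, z forward; pixel columns grow to the right and rows downward; lengths in m; the calibration is good to about 2 mm. A picture is of the moment at which its call begins: read the wrist's pose just before it. camera_params takes no time and is no camera call; for the wrist camera it gives the pose at the moment of the call.
- robot.close_job(): hands the job in; it is judged then, once.
The state is a dict: "clock": time; "joint_positions": joint angles; "joint_velocities": joint speeds; "joint_efforts": joint torques, N m; "ee_pos": TCP position; "eef_rot": TCP orientation; "contact_force": force on the tool from outside, world axes, zero at the start; "torque": the same for the moment, N m; "gripper_width": opening from 0.0 (shut) to 1.0 (fully open); "grip_force": force on a finger pad.
Only numpy, scipy, OpenCV 4.12 (cv2) and the standard library are available. Lean on these libraries where they do the work, as an engineer would, in place of code of your own. Each camera call takes 0.05 s, during which the arm holds its last target. There are 200 camera calls.

## Task

The cordless-tool battery on the charger with the green lamp is full: push its red release button down and, keeping it down, draw the battery straight out of the charger's hood, toward the open end of the base plate, until it is clear of the hood. Then lift it over to the aluminium tray and set it down in there, upright and flat on the tray's floor, without dropping it, and let go. Leave the charging battery under the red lamp where it is, and do not disturb the other things on the bench.

Things in the scene. Friction and masses are not known exactly. Their poses are not given: they have to be found in the camera images.
- charger_ready: Charger with the GREEN lamp, fixed. Origin on the bench below the centre of the docked battery; z up; the battery comes out along -x. Black base plate 8 thick, x -140 to 115, 116 wide. Grey hood over the battery's rear: cheeks x 0 to 67, y 40 to 54 either side, z to 80; roof x 28 to 67, z to 86; tower x 67 to 115, z to 92. Lips inside (x 12 to 67) hold the battery's flange down.
- charger_ready_bar (a point): Middle of the underside (z 72 above the bench) of that charger's steel catch bar, which crosses over the battery, x 0 to 8, z 72 to 82 in the charger's frame. The battery's tooth stands just behind it.
- charger_ready_lamp (a point): Top of the green lamp, a 22 mm dome on the tower of the charger to be emptied.
- pack_ready: Loose battery docked on the green-lamp charger, 0.4 to 0.7 kg. Origin: centre of its underside, z 8 above the bench; x points into the hood. Black flange 130 (x) x 76 (y) x 14 high; yellow body above, 130 x 54 (y), z 14 to 46: grip it across y. Red button on top; black tooth x 10 to 20, z to 70. Drawn out 75 mm it is clear of the hood, still stands on the base plate and lifts freely.
- pack_ready_lip (a point): Top middle of the yellow pull lip that crosses the front end of that battery: x -65 to -57 in the pack's frame, 54 wide, z 46 to 66. It stands 6 above the button pad (14 when the pad is down): a fingertip that presses the pad and moves to -x bears on the lip and drags the battery along.
- button_ready_top (a point): Centre of the top of the red thumb pad (43 along x, 40 along y) of that battery's release button: at x -33.5, z 60 in the pack's frame when up. The lip's inner face is 23.5 mm ahead (-x) of it.
- button_ready (a joint): Release button travel in m: 0 up, 0.008 fully down. It springs back: 2 N to start, 6 N fully down. The tooth clears the catch bar beyond 0.006; keep it down for the first 30 mm of the pull.
- charger_busy: The charger with the RED lamp, same shape and axes as charger_ready, fixed. Leave it alone.
- charger_busy_lamp (a point): Top of the red lamp on the other charger's tower.
- pack_busy: The identical battery still charging under the red lamp; must stay docked.
- tray: Open aluminium tray fixed to the bench, 190 (x) x 150 (y) x 30 high outside, walls and floor 5 thick, inside 180 x 140. Origin: centre of its underside on the bench; x along its long side.
- tray_in (a point): Centre of the tray's inner floor, 5 mm above the bench.
- glue: White glue bottle with red cap, 52 diameter x 150 high, standing; origin centre of underside. Bystander.
- tape: Blue tape roll lying flat, 100 outside diameter, 24 high; origin centre of underside. Bystander.
- meter: Orange multimeter lying flat, 160 x 80 x 34; origin centre of underside. Bystander.
Mind the look-alikes: they are no part of the job. What is shaped like the pack_ready but pink is not meant.

How it is judged:
On the way, in this order (a step that is already met when the one before it is completed fails the run):
1. the release button of the green-lamp battery is held down while the battery is drawn at least 12 mm toward the open end of its charger (value of joint button_ready above 0.005 m and x of pack_ready in the frame of charger_ready below -0.012 m), for 0.05 s.
2. that battery has been drawn at least 66 mm out, clear of the hood (x of pack_ready in the frame of charger_ready below -0.066 m), for 0.1 s.
At the end, for the whole second after the job is handed in: The green-lamp battery stands still in the aluminium tray, its centre within 70 mm of the tray's centre, flat on the floor (underside less than 5 mm above it, tilt under 0.06 rad), its button sprung back up (horizontal distance between pack_ready and tray_in below 0.07 m and z of pack_ready in the frame of tray_in below 0.005 m and angle between pack_ready's own z axis and vertical below 0.06 rad and value of joint button_ready below 0.002 m and linear speed of pack_ready below 0.02 m/s and angular speed of pack_ready below 0.1 rad/s); the robot touches nothing.
It fails at once if the battery under the red lamp moved more than 10 mm (distance of pack_busy from where it was at the start of the episode above 0.01 m).
It fails at once if the battery was dropped or thrown (moving faster than 0.7 m/s while no finger touches it) (linear speed of pack_ready above 0.7 m/s and contact force between the fingers and pack_ready below 0.1 N).
It fails at once if the glue bottle, tape roll or multimeter moved more than 30 mm (distance of any of glue, tape, meter from where it was at the start of the episode above 0.03 m).
It also fails if it takes over 51 s, if anything falls off the work surface, if the arm or the gripper's body presses on something with over 40 N, if the wrist force passes 120 N, or if a joint passes its speed limit or range.

## Working session

There is one attempt and no reset: what is moved stays moved. The work goes in short steps, Python scripts to look and compute and a tool call to move; the robot and the scene stay as the last step left them, time stands still between calls to the robot, and variables do not carry over. Pictures are saved under pics/ and viewed, at most 10 in all, crops included, and the job is handed in when it is done.

Besides the shell and the picture viewer there is one more tool, called after ">>>" as name(argument=value, ...) on one line, values as JSON. apply_moves: Moves the arm, as the interface text tells. Shift numbers are shares of 0.05 m and turn numbers shares of 0.08 rad, none past 1 either way. Its arguments: {"type":"object","properties":{"commands":{"type":"array","items":{"type":"array","items":{"type":"number","minimum":-1,"maximum":1}}},"force":{"type":"number"}},"required":["commands"]}

```bash
mkdir -p pics; cat > h.py <<'E'
import numpy as np, cv2
from rig import robot
def grab(n,f):
    p=robot.camera_params(n); im,d=robot.read_camera(n)
    cv2.imwrite(f'pics/{f}.png',im[:,:,::-1]); np.savez(f'{f}.npz',im=im,d=d,K=p['intrinsics'],D=p['D'],E=p['extrinsics'])
def load(f): return np.load(f'{f}.npz')
def world(f,uv,z=None):
    s=load(f); uv=np.array(uv,float).reshape(-1,1,2)
    n=cv2.undistortPoints(uv,s['K'],s['D'])[:,0]; r=np.c_[n,np.ones(len(n))]
    E=s['E']
    if z is None:
        dd=np.array([s['d'][int(round(v)),int(round(u))] for u,v in uv[:,0]])
        return (r*dd[:,None])@E[:3,:3].T+E[:3,3]
    w=r@E[:3,:3].T; return E[:3,3]+w*((np.asarray(z)-E[2,3])/w[:,2])[:,None]
def cloud(f):
    s=load(f); h,w=s['d'].shape; g=np.stack(np.meshgrid(np.arange(w),np.arange(h)),-1).reshape(-1,1,2).astype(float)
    n=cv2.undistortPoints(g,s['K'],s['D'])[:,0]; r=np.c_[n,np.ones(len(n))]*s['d'].reshape(-1,1)
    return (r@s['E'][:3,:3].T+s['E'][:3,3]).reshape(h,w,3)
E
python3 - <<'E'
from h import *
np.set_printoptions(precision=4,suppress=True)
grab('top','top0'); grab('scene','scene0')
s=robot.sense(); print(s['clock'],s['ee_pos'],s['eef_rot'],s['contact_force'],s['gripper_width'])
print(load('top0')['E'])
E
```

```text
0.1 [ 0.269  -0.5914  0.4036] [[ 0.9103  0.414  -0.001 ]
 [ 0.414  -0.9103  0.0022]
 [ 0.     -0.0024 -1.    ]] [-0.887   0.2422 -0.6249] 0.9984246077140662
[[ 0.0118 -0.9879  0.1549  0.3417]
 [-0.9999 -0.0106  0.0087 -0.0172]
 [-0.007  -0.155  -0.9879  1.6387]
 [ 0.      0.      0.      1.    ]]
```

View pics/top0.png

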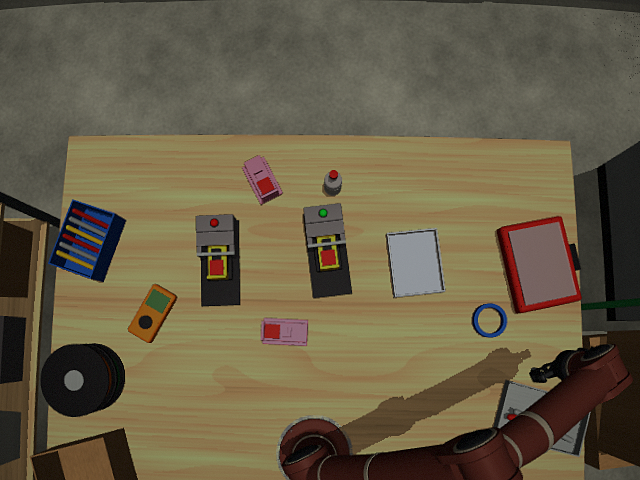

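View pics/scene0.png

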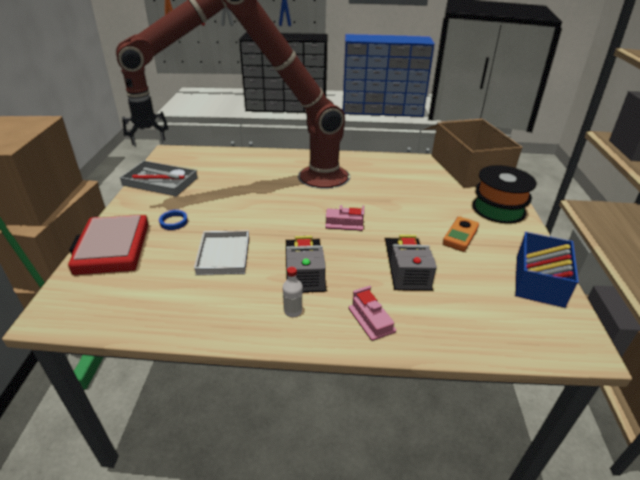

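Top view: the yellow battery with its red pad at (328,257) sits on the charger with the green lamp (323,213), so this is the one meant. The one at (217,266) is under the red lamp (214,223), and the pink look-alikes are at (262,178) and (284,331). The tray is at (415,264). I'll confirm in an enlarged crop.

```bash
python3 - <<'E'
from h import *
np.set_printoptions(precision=4,suppress=True)
im=cv2.imread('pics/top0.png')[195:305,295:455]
cv2.imwrite('pics/crop0.png',cv2.resize(im,None,fx=5,fy=5,interpolation=cv2.INTER_CUBIC))
C=cloud('top0'); s=load('top0')
I=cv2.cvtColor(s['im'],cv2.COLOR_RGB2HSV)
sub=np.zeros(I.shape[:2],bool); sub[195:305,295:365]=1
def rep(n,m):
    P=C[m]; P=P[P[:,2]>-0.05]; print(n,m.sum(),np.median(P,0),P.min(0),P.max(0)); 
    r=cv2.minAreaRect(np.argwhere(m)[:,::-1].astype(np.float32)); print(r)
h,S,V=I[...,0],I[...,1],I[...,2]
rep('red',sub&((h<6)|(h>174))&(S>150)&(V>100)); rep('yel',sub&(h>22)&(h<35)&(S>150)&(V>80)&(C[...,2]>0.03)); rep('green',sub&(h>45)&(h<75)&(S>150)&(V>100))
sub[:]=0; sub[220:305,380:450]=1; rep('tray',sub&(S<40))
m=np.zeros_like(sub); m[195:305,295:365]=1; m&=(C[...,2]>0.078)&(C[...,2]<0.1)&(S<60); rep('hood',m)
E
```

```text
red 192 [ 0.5575 -0.0329  0.0658] [ 0.5346 -0.053   0.0571] [ 0.5781 -0.0128  0.0745]
((327.953857421875, 257.13079833984375), (14.388028144836426, 13.271716117858887), 82.87498474121094)
yel 228 [ 0.5769 -0.0286  0.0532] [ 0.3417 -0.0613  0.0431] [ 0.6249 -0.0009  1.6387]
((327.25, 251.74996948242188), (32.24600601196289, 18.442068099975586), 83.6598129272461)
green 34 [ 0.6796 -0.0173  0.1001] [ 0.6716 -0.0258  0.0929] [ 0.687  -0.0089  0.1055]
((323.0, 212.5), (6.0, 5.0), 0.0)
tray 3260 [ 0.5509 -0.2902  0.0036] [ 0.3417 -0.3767 -0.0134] [ 0.6578 -0.0172  1.6387]
((415.2994384765625, 262.0238037109375), (65.35518646240234, 52.294246673583984), 83.23382568359375)
hood 1162 [ 0.6547 -0.018   0.0867] [ 0.5855 -0.0805  0.078 ] [0.7095 0.0367 0.0997]
((324.0102233886719, 225.0870361328125), (40.48548889160156, 38.207088470458984), 83.2901611328125)
```

View pics/crop0.png

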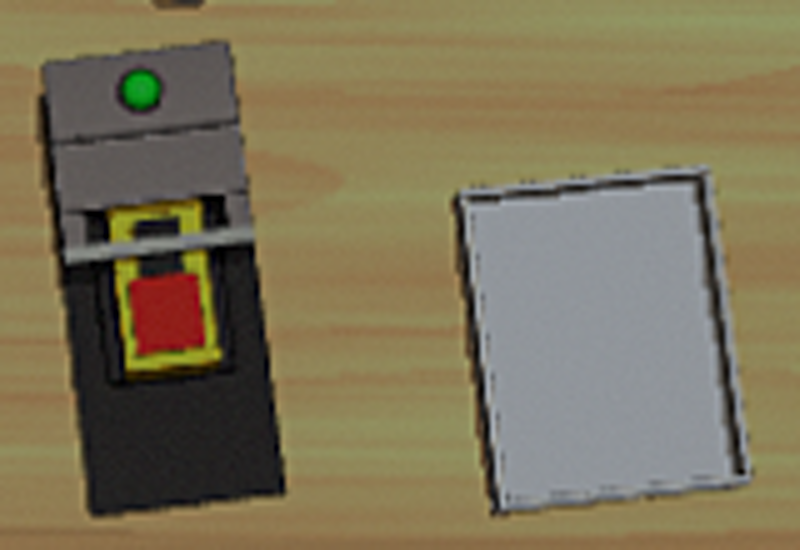

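The crop confirms it: green dome at crop (140,90), yellow battery with red pad at (167,313), steel bar above it, tray corners (457,192), (708,168), (750,483), (495,513).

```bash
cat >> h.py <<'E'
from scipy.optimize import least_squares
from scipy.spatial.transform import Rotation as R
def fit(P,L):
    P=np.array(P)[:,:2];L=np.array(L)
    f=lambda q:((L@np.array([[np.cos(q[2]),np.sin(q[2])],[-np.sin(q[2]),np.cos(q[2])]])+q[:2])-P).ravel()
    r=least_squares(f,[.5,0,0]);return r.x,r.fun.reshape(-1,2)
E
python3 - <<'E'
from h import *
np.set_printoptions(precision=4,suppress=True)
px=lambda a:np.array(a)/5+[294.6,194.6]
a=px([(92,514),(285,492),(42,63),(229,42)])
P=world('top0',a,[.008,.008,.092,.092])
print(fit(P,[(-.14,.058),(-.14,-.058),(.115,.054),(.115,-.054)]))
b=px([(129,283),(199,274),(207,348),(138,355)]); Q=world('top0',b,.068); print(Q, Q.mean(0))
print(fit(Q,[(-.012,.02),(-.012,-.02),(-.055,-.02),(-.055,.02)]))
T=world('top0',px([(457,192),(708,168),(750,483),(495,513)]),.03)
print(fit(T,[(.095,.075),(.095,-.075),(-.095,-.075),(-.095,.075)]))
E
```

```text
(array([ 0.5901, -0.0286,  0.1325]), array([[-0.0024,  0.0012],
       [-0.0011, -0.0013],
       [ 0.0012,  0.0005],
       [ 0.0022, -0.0005]]))
[[ 0.5736 -0.0111  0.068 ]
 [ 0.5792 -0.0509  0.068 ]
 [ 0.5369 -0.0557  0.068 ]
 [ 0.5325 -0.0167  0.068 ]] [ 0.5555 -0.0336  0.068 ]
(array([ 0.5888, -0.0294,  0.125 ]), array([[ 0.0008,  0.    ],
       [ 0.0001,  0.0001],
       [-0.0002, -0.0004],
       [-0.0007,  0.0002]]))
(array([ 0.5499, -0.2874,  0.113 ]), array([[ 0.0007,  0.0004],
       [ 0.0015,  0.0001],
       [-0.0018, -0.0004],
       [-0.0004, -0.0001]]))
```

>>> apply_moves(commands=[[0,0,0,0,0,0.93,1],[0,0,0,0,0,0.93,1],[0,0,0,0,0,0.93,1],[0,0,0,0,0,0.92,1],[0.446,-0.645,0.125,0,0,0,1],[0.446,-0.645,0.125,0,0,0,1],[0.446,-0.645,0.125,0,0,0,1],[0.446,-0.645,0.125,0,0,0,1]])

```text
clock: 0.9
ee_pos: [0.3412, -0.4506, 0.379]
eef_rot: [[0.992, 0.13, -0.0], [0.13, -0.992, 0.001], [-0.0, -0.001, -1.0]]
contact_force: [0.3, 0.6, -0.3]
gripper_width: 0.004
grip_force: 0.0
```

>>> apply_moves(commands=[[0.446,-0.645,0.125,0,0,0,1],[0.446,-0.645,0.125,0,0,0,1],[0.446,-0.645,0.125,0,0,0,1],[0.446,-0.645,0.125,0,0,0,1],[0.446,-0.645,0.125,0,0,0,1],[0.446,-0.645,0.125,0,0,0,1],[0.446,-0.645,0.125,0,0,0,1],[0.446,-0.645,0.125,0,0,0,1]])

```text
clock: 1.7
ee_pos: [0.4846, -0.1717, 0.3293]
eef_rot: [[0.992, 0.13, -0.0], [0.13, -0.992, 0.0], [-0.0, -0.0, -1.0]]
contact_force: [0.1, -0.3, -0.2]
gripper_width: 0.001
grip_force: 0.0
```

>>> apply_moves(commands=[[0.446,-0.645,0.125,0,0,0,1],[0.446,-0.645,0.125,0,0,0,1],[0.446,-0.645,0.125,0,0,0,1],[0.446,-0.645,0.125,0,0,0,1],[0,0,0,0,0,0,1],[0,0,0,0,0,0,1]])

```text
clock: 2.3
ee_pos: [0.556, -0.0325, 0.304]
eef_rot: [[0.991, 0.133, -0.002], [0.133, -0.991, 0.0], [-0.002, -0.0, -1.0]]
contact_force: [-1.0, -0.6, -0.4]
gripper_width: -0.001
grip_force: 0.0
```

>>> apply_moves(commands=[[0,0,0.34,0,0,0,1],[0,0,0.34,0,0,0,1],[0,0,0.34,0,0,0,1],[0,0,0,0,0,0,1]])

```text
clock: 2.7
ee_pos: [0.5545, -0.0356, 0.2519]
eef_rot: [[0.992, 0.127, -0.006], [0.127, -0.992, -0.001], [-0.006, 0.0, -1.0]]
contact_force: [0.5, 0.8, -0.4]
gripper_width: -0.004
grip_force: 0.0
```

```bash
python3 - <<'E'
from h import *
np.set_printoptions(precision=4,suppress=True)
grab('wrist','w1'); print(robot.sense()['ee_pos'])
E
```

```text
[ 0.5551 -0.0354  0.2531]
```

View pics/w1.png

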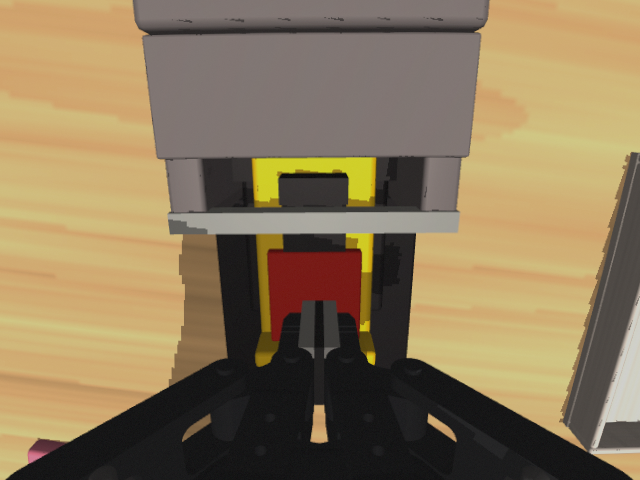

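The closed fingertips (around (319,300)) are centred over the red pad (268–361, 250–340), behind the lip. Now I'll press.

>>> apply_moves(commands=[[0,0,0.14,0,0,0,1],[0,0,0.1,0,0,0,1],[0,0,0.08,0,0,0,1],[0,0,0.06,0,0,0,1],[0,0,0.04,0,0,0,1],[0,0,0,0,0,0,1]])

```text
clock: 3.35
ee_pos: [0.5562, -0.0341, 0.2335]
eef_rot: [[0.992, 0.129, 0.001], [0.129, -0.992, -0.001], [0.001, 0.001, -1.0]]
contact_force: [-0.9, -2.4, 5.5]
gripper_width: 0.005
grip_force: 2.8
```

>>> apply_moves(commands=[[0,0,0.03,0,0,0,1],[0,0,0.02,0,0,0,1],[0,0,0,0,0,0,1]])

```text
clock: 3.65
ee_pos: [0.5561, -0.0342, 0.2329]
eef_rot: [[0.992, 0.129, 0.002], [0.129, -0.992, -0.0], [0.001, 0.001, -1.0]]
contact_force: [-5.3, -1.3, 17.5]
gripper_width: 0.0
grip_force: 9.1
```

>>> apply_moves(commands=[[-0.1,0,0,0,0,0,1],[-0.1,0,0,0,0,0,1],[-0.1,0,0,0,0,0,1],[-0.1,0,0,0,0,0,1],[-0.1,0,0,0,0,0,1],[-0.1,0,0,0,0,0,1],[-0.1,0,0,0,0,0,1],[-0.1,0,0,0,0,0,1]])

```text
clock: 4.45
ee_pos: [0.5226, -0.038, 0.2334]
eef_rot: [[0.991, 0.131, 0.023], [0.131, -0.991, 0.001], [0.023, 0.002, -1.0]]
contact_force: [7.9, 1.7, 4.8]
gripper_width: -0.003
grip_force: 6.0
```

>>> apply_moves(commands=[[0,0,0.03,0,0,0,1],[-0.08,0,0.02,0,0,0,1],[-0.08,0,0,0,0,0,1]])

```text
clock: 4.75
ee_pos: [0.5187, -0.0384, 0.2332]
eef_rot: [[0.991, 0.132, 0.038], [0.132, -0.991, 0.001], [0.037, 0.004, -0.999]]
contact_force: [16.5, 2.8, 8.2]
gripper_width: -0.002
grip_force: 14.5
```

```bash
python3 - <<'E'
from h import *
grab('wrist','w2'); s=robot.sense();print(s['ee_pos'],s['contact_force'])
E
```

```text
[ 0.51838753 -0.03840128  0.23312756] [14.89077915  2.67024898 10.82330451]
```

View pics/w2.png

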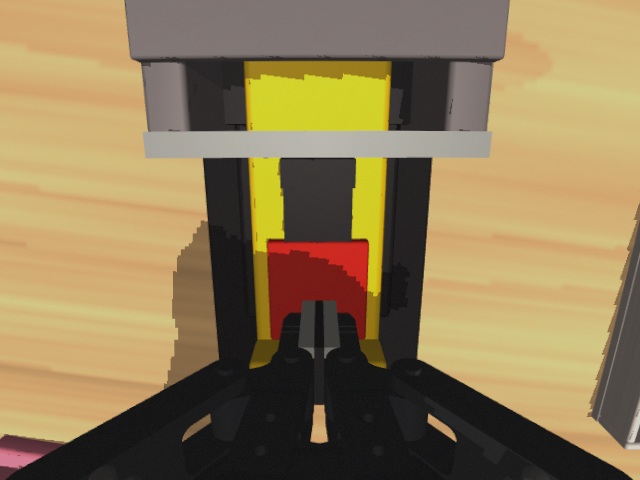

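The tooth (318,170) has come out in front of the steel bar. I'll keep pulling.

>>> apply_moves(commands=[[-0.1,0,0,0,0,0,1],[-0.1,0,0,0,0,0,1],[-0.1,0,0,0,0,0,1],[-0.1,0,0,0,0,0,1],[-0.1,0,0,0,0,0,1],[-0.1,0,0,0,0,0,1],[-0.1,0,0,0,0,0,1],[0,0,0,0,0,0,1]])

```text
clock: 5.6
ee_pos: [0.4846, -0.0435, 0.2332]
eef_rot: [[0.991, 0.132, 0.038], [0.132, -0.991, -0.0], [0.038, 0.005, -0.999]]
contact_force: [11.9, 3.1, 19.8]
gripper_width: 0.001
grip_force: 12.1
```

```bash
python3 - <<'E'
from h import *
np.set_printoptions(precision=4,suppress=True)
grab('wrist','w3'); s=robot.sense();print(s['ee_pos'],s['contact_force'],s['eef_rot'][:,2])
d=load('w3');C=cloud('w3');H=cv2.cvtColor(d['im'],cv2.COLOR_RGB2HSV)
m=((H[...,0]<6)|(H[...,0]>174))&(H[...,1]>150)&(C[...,2]>.045)&(C[...,2]<.08)
c,si=np.cos(.13),np.sin(.13)
L=lambda P:(P[:,:2]-[.5895,-.029])@np.array([[c,-si],[si,c]])
P=C[m];q=L(P);print('red',m.sum(),q[:,0].max(),q[:,1].min(),q[:,1].max(),np.median(P[:,2]))
E
```

```text
[ 0.4845 -0.0435  0.2333] [12.378   2.008  15.8086] [ 0.0382 -0.0001 -0.9993]
red 7188 -0.06515715942233323 -0.02077091048949958 0.018717805150631338 0.06187307322199671
```

View pics/w3.png

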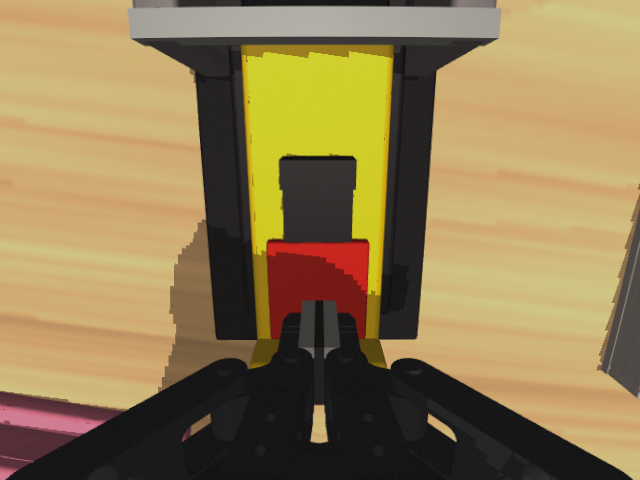

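Pulled 53 mm so far (pad's rear edge at x -65). 24 mm more.

>>> apply_moves(commands=[[-0.1,0,0,0,0,0,1],[-0.1,0,0,0,0,0,1],[-0.1,0,0,0,0,0,1],[-0.1,0,0,0,0,0,1],[-0.08,0,0,0,0,0,1],[0,0,0,0,0,0,1]])

```text
clock: 6.25
ee_pos: [0.4625, -0.0466, 0.2358]
eef_rot: [[0.99, 0.132, 0.046], [0.132, -0.991, -0.001], [0.046, 0.007, -0.999]]
contact_force: [9.9, 3.4, 40.5]
gripper_width: 0.003
grip_force: 17.0
```

```bash
cat >> h.py <<'E'
def red(f):
    d=load(f);C=cloud(f);H=cv2.cvtColor(d['im'],cv2.COLOR_RGB2HSV)
    m=((H[...,0]<6)|(H[...,0]>174))&(H[...,1]>150)&(C[...,2]>.045)&(C[...,2]<.08)
    c,si=np.cos(.13),np.sin(.13)
    P=C[m];q=(P[:,:2]-[.5895,-.029])@np.array([[c,-si],[si,c]]);print('red',m.sum(),q.min(0),q.max(0),np.median(P[:,2]))
E
python3 - <<'E'
from h import *
np.set_printoptions(precision=4,suppress=True)
grab('wrist','w4'); s=robot.sense();print(s['ee_pos'],s['contact_force'],s['eef_rot'][:,2]);red('w4')
E
```

```text
[ 0.4625 -0.0467  0.2359] [10.6258  3.239  40.7891] [ 0.0462 -0.0006 -0.9989]
red 6584 [-0.2112 -0.0212] [-0.0851  0.1588] 0.06960685951838647
```

>>> apply_moves(commands=[[0,0,-0.1,0,0,0,1],[0.08,0,-0.1,0,0,0,1],[0.08,0,-0.4,0,0,0,1],[0.3,0,-0.6,0,0,0,0.6],[0.3,0,-0.6,0,0,0,0],[0,0,-0.3,0,0,0,0],[0,0,0,0,0,0,0]])

```text
clock: 7.0
ee_pos: [0.4884, -0.0424, 0.3346]
eef_rot: [[0.991, 0.13, 0.005], [0.13, -0.991, 0.0], [0.005, 0.001, -1.0]]
contact_force: [-0.2, -0.3, 0.4]
gripper_width: 0.678
grip_force: 0.0
```

```bash
python3 - <<'E'
from h import *
np.set_printoptions(precision=4,suppress=True)
grab('wrist','w5');grab('top','top1'); s=robot.sense();print(s['ee_pos'],s['contact_force'],s['eef_rot']);red('w5')
a=cv2.imread('pics/w5.png');b=cv2.resize(cv2.imread('pics/top1.png')[195:315,285:385],(400,480),interpolation=2)
cv2.imwrite('pics/c5.png',np.hstack([cv2.resize(a,(400,300)),b[:300]]) if 0 else np.hstack([cv2.copyMakeBorder(cv2.resize(a,(400,300)),0,180,0,0,0),b]))
E
```

```text
[ 0.487  -0.0426  0.3322] [-0.1739  0.3344 -1.083 ] [[ 0.9915  0.1298 -0.0012]
 [ 0.1298 -0.9915  0.0003]
 [-0.0011 -0.0004 -1.    ]]
red 5139 [-0.2399 -0.0208] [-0.0681  0.2087] 0.06803454777244491
```

View pics/c5.png

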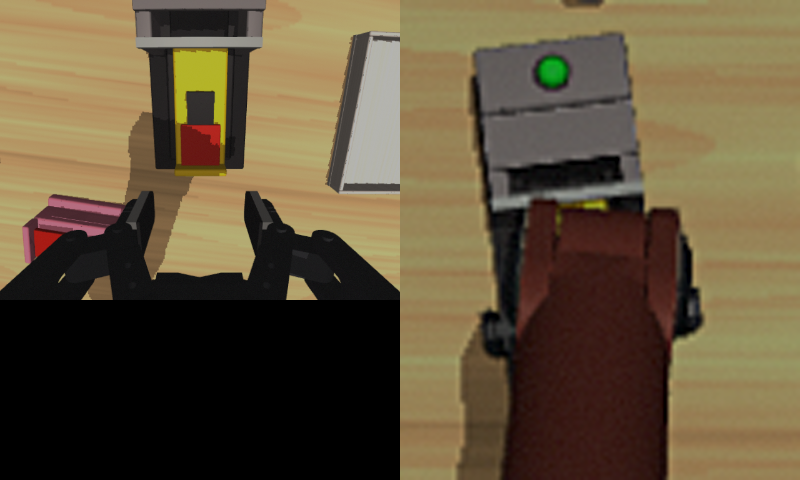

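```bash
python3 - <<'E'
from h import *
np.set_printoptions(precision=4,suppress=True)
c,si=np.cos(.13),np.sin(.13)
grab('wrist','w6')
for f in ['w1','w3','w4','w5','w6']:
    d=load(f);C=cloud(f);H=cv2.cvtColor(d['im'],cv2.COLOR_RGB2HSV)
    q=(C[...,:2]-[.5895,-.029])@np.array([[c,-si],[si,c]])
    near=(abs(q[...,1])<.035)&(q[...,0]>-.2)&(q[...,0]<.03)
    for n,m in dict(red=((H[...,0]<6)|(H[...,0]>174))&(H[...,1]>150)&(C[...,2]>.045)&(C[...,2]<.08),yel=(H[...,0]>20)&(H[...,0]<35)&(H[...,1]>150)&(C[...,2]>.068),
       bar=(H[...,1]<30)&(H[...,2]>120)&(C[...,2]>.07)&(C[...,2]<.09)).items():
        m=m&near
        if m.sum()>50: print(f,n,m.sum(),np.percentile(q[m],[1,50,99],axis=0).ravel(),np.median(C[m][:,2]))
E
```

```text
w1 red 5535 [-0.0495 -0.0193 -0.0238  0.0011 -0.0106  0.0192] 0.06829687509938229
w1 yel 687 [-0.0621 -0.0269 -0.056   0.018   0.0296  0.0265] 0.07360129986656011
w1 bar 3902 [ 0.0017 -0.0342  0.0056 -0.0006  0.0095  0.0344] 0.08225649208201091
w3 red 7188 [-0.1058 -0.0203 -0.0802 -0.0007 -0.0657  0.0183] 0.06187307322199671
w3 yel 583 [-0.1134 -0.0273 -0.1112 -0.0006 -0.0275  0.0254] 0.07290054055267639
w3 bar 7217 [ 0.0015 -0.0343  0.0054 -0.      0.0094  0.0342] 0.082250117638386
w4 red 6555 [-0.125  -0.0207 -0.1004 -0.0012 -0.0868  0.0178] 0.06962014712822351
w4 yel 34972 [-0.1334 -0.0273 -0.0357 -0.0009 -0.0123  0.0248] 0.0858334321897572
w5 red 3922 [-0.1101 -0.0203 -0.0886 -0.0015 -0.0688  0.0177] 0.06828595832297331
w5 yel 1239 [-0.1207 -0.0271 -0.1154 -0.0001 -0.0245  0.0247] 0.07382514162438383
w5 bar 2104 [ 0.0017 -0.0343  0.0055 -0.0002  0.0093  0.0343] 0.08227051613480481
w6 red 4074 [-0.1102 -0.0202 -0.0886 -0.0012 -0.0687  0.0178] 0.06829237380369875
w6 yel 1247 [-0.121  -0.0272 -0.1155  0.      0.0011  0.0248] 0.07390773642987186
w6 bar 2145 [ 0.0016 -0.0343  0.0054  0.0001  0.0091  0.0343] 0.08224282995444782
```

The pack tipped about its front under the press and then slid back flat, leaving it 58 mm out. Its flange is free of the lips. I'll grip the body across y, draw it out the rest of the way, then lift.

>>> apply_moves(commands=[[0.45,0.01,0.3,0,0,0,0],[0.45,0.01,0.4,0,0,0,0],[0,0,0.5,0,0,0,0],[0,0,0.5,0,0,0,0],[0,0,0.5,0,0,0,0],[0,0,0.3,0,0,0,0],[0,0,0.14,0,0,0,0],[0,0,0,0,0,0,0]])

```text
clock: 7.95
ee_pos: [0.5314, -0.0378, 0.199]
eef_rot: [[0.992, 0.13, -0.004], [0.13, -0.992, 0.0], [-0.004, -0.001, -1.0]]
contact_force: [0.4, 0.7, 0.7]
gripper_width: 1.004
grip_force: 0.0
```

```bash
python3 - <<'E'
from h import *
np.set_printoptions(precision=4,suppress=True)
s=robot.sense();print(s['ee_pos'],s['contact_force'],s['gripper_width'],s['eef_rot'])
E
```

```text
[ 0.5314 -0.0378  0.199 ] [0.4389 0.6774 0.7341] 1.0035862709474515 [[ 0.9916  0.1296 -0.0042]
 [ 0.1296 -0.9916  0.0002]
 [-0.0041 -0.0008 -1.    ]]
```

>>> apply_moves(commands=[[0,0,0,0,0,0,1],[0,0,0,0,0,0,1],[0,0,0,0,0,0,1],[0,0,0,0,0,0,1],[0,0,0,0,0,0,1],[0,0,0,0,0,0,1]], force=60)

```text
clock: 8.55
ee_pos: [0.5326, -0.0378, 0.2019]
eef_rot: [[0.992, 0.13, 0.002], [0.13, -0.992, 0.0], [0.002, 0.0, -1.0]]
contact_force: [-0.3, -0.0, 5.9]
gripper_width: 0.622
grip_force: 66.7
```

>>> apply_moves(commands=[[-0.1,0,-0.02,0,0,0,1],[-0.1,0,0,0,0,0,1],[-0.1,0,0,0,0,0,1],[-0.1,0,0,0,0,0,1],[-0.1,0,0,0,0,0,1],[0,0,0,0,0,0,1],[0,0,0,0,0,0,1]])

```text
clock: 9.25
ee_pos: [0.507, -0.0413, 0.2019]
eef_rot: [[0.992, 0.13, -0.001], [0.13, -0.992, -0.0], [-0.001, -0.0, -1.0]]
contact_force: [1.2, 0.8, 2.4]
gripper_width: 0.618
grip_force: 66.4
```

>>> apply_moves(commands=[[0,0,-0.1,0,0,0,1],[0,0,-0.2,0,0,0,1],[0,0,-0.3,0,0,0,1],[0,0,-0.4,0,0,0,1],[0,0,-0.4,0,0,0,1],[0,0,-0.4,0,0,0,1],[0,0,-0.3,0,0,0,1],[0,0,0,0,0,0,1]])

```text
clock: 10.05
ee_pos: [0.5073, -0.0412, 0.3085]
eef_rot: [[0.992, 0.13, 0.002], [0.13, -0.992, -0.0], [0.002, 0.0, -1.0]]
contact_force: [-0.5, -0.5, -6.5]
gripper_width: 0.619
grip_force: 65.7
```

```bash
python3 - <<'E'
from h import *
np.set_printoptions(precision=4,suppress=True)
grab('wrist','w7');s=robot.sense();print(s['ee_pos'],s['contact_force'],s['gripper_width'],s['grip_force'],s['eef_rot'])
C=cloud('w7');H=cv2.cvtColor(load('w7')['im'],cv2.COLOR_RGB2HSV)
P=(C-s['ee_pos'])@s['eef_rot'];print(P[(H[...,0]<6)&(H[...,1]>150)&(C[...,2]>.1)].mean(0))
E
```

```text
[ 0.507  -0.0411  0.3072] [ 0.5253  0.8136 -6.1172] 0.6176284652971663 65.6603729724884 [[ 0.9916  0.1296  0.0002]
 [ 0.1296 -0.9916 -0.    ]
 [ 0.0002  0.     -1.    ]]
[-0.0151 -0.0003  0.1315]
```

View pics/w7.png

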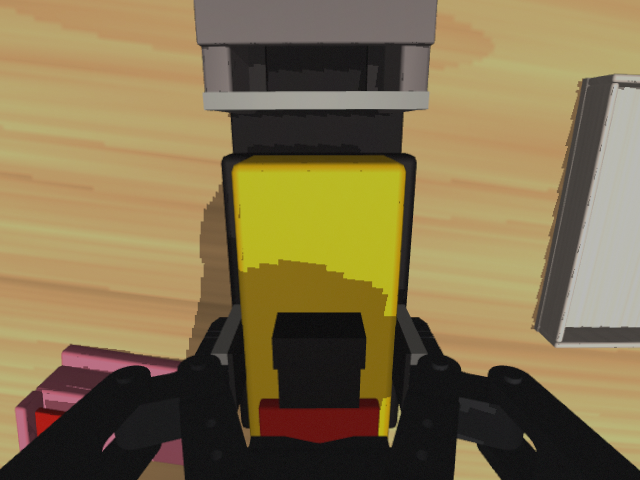

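The battery is held level (visible at (320,300)), and the charger's hood is empty. Now over to the tray.

>>> apply_moves(commands=[[0.02,0.3,0,0,0,0.2,1],[0.02,0.5,0,0,0,0,1],[0.02,0.6,0,0,0,0,1],[0.02,0.6,0,0,0,0,1],[0.03,0.6,0,0,0,0,1],[0.03,0.6,0,0,0,0,1],[0.02,0.6,0,0,0,0,1],[0.02,0.5,0,0,0,0,1]])

```text
clock: 10.9
ee_pos: [0.5399, -0.2572, 0.3048]
eef_rot: [[0.994, 0.11, -0.004], [0.11, -0.994, -0.0], [-0.004, -0.0, -1.0]]
contact_force: [1.1, -0.1, -5.4]
gripper_width: 0.622
grip_force: 65.4
```

>>> apply_moves(commands=[[0.02,0.4,0,0,0,0,1],[0.02,0.3,0,0,0,0,1],[0,0,0,0,0,0,1],[0,0,0,0,0,0,1]])

```text
clock: 11.3
ee_pos: [0.5467, -0.2877, 0.3057]
eef_rot: [[0.994, 0.113, -0.002], [0.113, -0.994, 0.002], [-0.002, -0.002, -1.0]]
contact_force: [0.2, 0.5, -6.5]
gripper_width: 0.615
grip_force: 65.4
```

```bash
python3 - <<'E'
from h import *
np.set_printoptions(precision=4,suppress=True)
grab('wrist','w8');s=robot.sense();print(s['clock'],s['ee_pos'],s['contact_force'],s['grip_force'])
E
```

```text
11.35 [ 0.5471 -0.2867  0.3059] [-0.1166  0.7623 -6.3832] 65.43331861495972
```

View pics/w8.png

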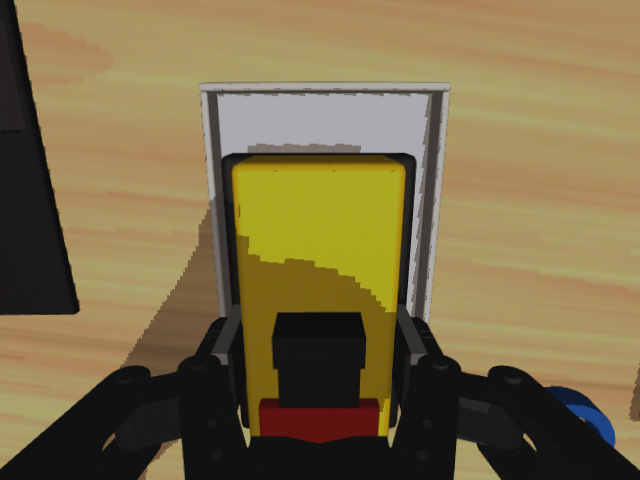

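The battery is aligned inside the tray outline (walls at x≈205 and x≈440 px). Lowering now.

>>> apply_moves(commands=[[0.05,0,0.3,0,0,0,1],[0,0,0.4,0,0,0,1],[0,0,0.4,0,0,0,1],[0,0,0.4,0,0,0,1],[0,0,0.3,0,0,0,1],[0,0,0.14,0,0,0,1],[0,0,0.08,0,0,0,1],[0,0,0,0,0,0,1]])

```text
clock: 12.15
ee_pos: [0.5498, -0.2877, 0.2056]
eef_rot: [[0.993, 0.114, 0.0], [0.114, -0.993, 0.0], [0.0, -0.0, -1.0]]
contact_force: [-0.5, -0.3, -5.4]
gripper_width: 0.619
grip_force: 65.3
```

>>> apply_moves(commands=[[0,0,0.04,0,0,0,1],[0,0,0.04,0,0,0,1],[0,0,0,0,0,0,1]])

```text
clock: 12.45
ee_pos: [0.5496, -0.2879, 0.202]
eef_rot: [[0.994, 0.114, 0.0], [0.114, -0.994, -0.0], [0.0, 0.0, -1.0]]
contact_force: [-0.4, 0.4, -5.6]
gripper_width: 0.622
grip_force: 65.3
```

>>> apply_moves(commands=[[0,0,0.04,0,0,0,1],[0,0,0.02,0,0,0,1],[0,0,0,0,0,0,1]])

```text
clock: 12.75
ee_pos: [0.5496, -0.2879, 0.199]
eef_rot: [[0.994, 0.114, 0.0], [0.114, -0.994, -0.0], [0.0, 0.0, -1.0]]
contact_force: [-1.0, -0.9, -4.4]
gripper_width: 0.618
grip_force: 65.7
```

>>> apply_moves(commands=[[0,0,0.02,0,0,0,1],[0,0,0.02,0,0,0,1],[0,0,0,0,0,0,1]])

```text
clock: 13.05
ee_pos: [0.5496, -0.2879, 0.1989]
eef_rot: [[0.994, 0.114, 0.001], [0.114, -0.994, -0.0], [0.0, 0.0, -1.0]]
contact_force: [-3.3, 2.1, 7.3]
gripper_width: 0.619
grip_force: 67.1
```

It's resting on the floor (upward force of 7 N). Releasing and retreating.

>>> apply_moves(commands=[[0,0,-0.02,0,0,0,0.3],[0,0,0,0,0,0,0],[0,0,0,0,0,0,0],[0,0,0,0,0,0,0],[0,0,-0.2,0,0,0,0],[0,0,-0.5,0,0,0,0],[0,0,-0.8,0,0,0,0],[0,0,-0.8,0,0,0,0]])

```text
clock: 13.85
ee_pos: [0.5495, -0.2878, 0.3141]
eef_rot: [[0.994, 0.114, -0.001], [0.114, -0.994, 0.0], [-0.001, -0.0, -1.0]]
contact_force: [0.0, -1.1, -0.2]
gripper_width: 0.998
grip_force: 0.0
```

>>> apply_moves(commands=[[-0.4,0,-0.6,0,0,0,0],[-0.6,0,-0.4,0,0,0,0],[0,0,0,0,0,0,0],[0,0,0,0,0,0,0]])

```text
clock: 14.25
ee_pos: [0.4996, -0.2938, 0.3639]
eef_rot: [[0.994, 0.113, 0.002], [0.113, -0.994, -0.001], [0.002, 0.001, -1.0]]
contact_force: [-0.1, -0.2, -0.7]
gripper_width: 1.001
grip_force: 0.0
```

```bash
python3 - <<'E'
from h import *
np.set_printoptions(precision=4,suppress=True)
grab('wrist','w9');s=robot.sense();print(s['clock'],s['ee_pos'],s['contact_force'])
C=cloud('w9');H=cv2.cvtColor(load('w9')['im'],cv2.COLOR_RGB2HSV)
near=(np.hypot(C[...,0]-.55,C[...,1]+.287)<.1)&(C[...,2]>.04)&(C[...,2]<.1)
m=near&((H[...,0]<6)|(H[...,0]>174))&(H[...,1]>150);P=C[m];print('pad',np.median(P,0),np.percentile(P[:,2],[5,95]))
m=near&(H[...,0]>20)&(H[...,0]<35)&(H[...,1]>150)&(C[...,2]<.06)
P=C[m];A=np.c_[P[:,:2],np.ones(len(P))];print('body',np.median(P,0),np.linalg.lstsq(A,P[:,2],rcond=None)[0])
E
```

```text
14.3 [ 0.5002 -0.2932  0.3629] [-0.3304  0.0556 -0.0039]
pad [ 0.5184 -0.2915  0.0653] [0.0641 0.0664]
body [ 0.582  -0.2828  0.0511] [-0.0007  0.0015  0.0519]
```

View pics/w9.png

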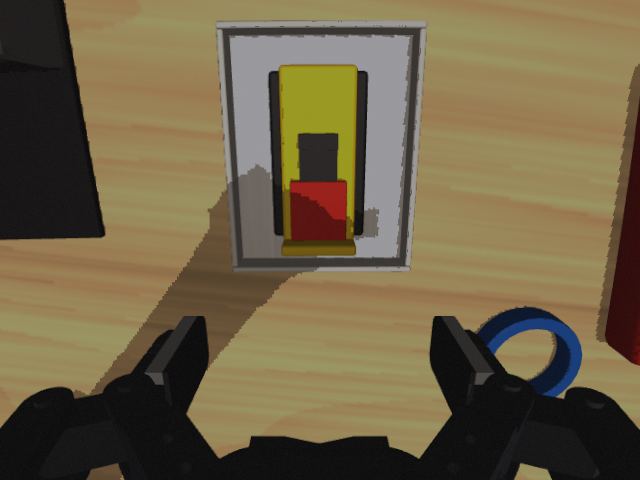

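The battery sits flat and centred in the tray (318,160), with the pad up at 0.065 m as expected and the gripper clear. Handing in.

```bash
python3 -c "
from rig import robot
print(robot.close_job())"
```

```text
the job is handed in; nothing more can be done
None
```

I released the green-lamp battery, drew it out of the hood and set it flat in the aluminium tray, button up and gripper clear, then handed the job in (no verdict came back); it tipped briefly at the end of the button-held pull and slid back to 58 mm, so I gripped the body to draw it the rest of the way.

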